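# Set the parallel ruler of a drawing board to the drawn line

### The job

The drawing board's parallel ruler is held by the brake in its sliding head. With closed fingertips press the pad in the middle of the head well down to free it and, keeping the pad pressed, push the head along the board until the ruler's drawing edge lies on the broad black line drawn across the sheet; then let the pad spring up, so that the ruler is clamped there, and come away. Do not grasp or lift anything, do not shift the board, and leave the things on and around it as they are.

Things in the scene. Friction and masses are not known exactly. Their poses are not given: they have to be found in the camera images.
- board: grey drawing board, 400 mm (its x) by 290 mm (its y), lying loose on four 4 mm rubber feet, about 2.2 kg; its upper face is 14 mm above the table. Origin at the centre of its underside on the table. Its +x is the direction in which the ruler is to be moved (from ruler towards line), its +y points to the long side on which the ruler's head runs, z up. The head's guide rail runs along x at y = +115 mm
- board_corner (a point): the corner of the board's upper face at its x = +200 mm, y = -145 mm
- ruler (a joint): travel of the parallel ruler along the board's +x, in m: 0 (rearmost) to 0.23. Freed, it slides with about 1 N; with the brake on it takes about 15 to 20 N to move
- ruler_edge (a point): middle of the ruler's drawing edge, its leading (+x) edge, 4 mm above the board. The ruler is an aluminium blade 232 mm long (along the board's y), 40 mm wide, and is fixed square to its head; the edge is 20 mm ahead (+x) of the middle of the head
- pad (a joint): tilt of the brake pad, in rad: about 0 (up, brake on) to 0.2 (fully down). It is a sprung lever hinged under the rear (-x) end of the pad, 30 mm behind the pad's middle, so its front goes down most: the middle sinks 3 mm per 0.1 rad, 6 mm at most. Pressed in its middle it takes 7 to 9 N; the brake is quite free from about 0.1 rad (3 mm) and comes on again by itself as the pad is let up
- pad_top (a point): middle of the ribbed upper face of the grey brake pad (48 mm along the board's x, 34 mm along y), moving with it; the face is level and 35 mm above the table when up. It lies in the middle of the black sliding head (100 mm along x, 46 mm along y), between two grips, each 25 mm long, which rise 7 mm above the unpressed pad and leave a 50 mm gap along x that is open to the y sides
- line (a point): middle of the broad black line, 6 mm wide (along the board's x) and 198 mm long (along y), drawn across the A4 sheet on the board, 15 mm above the table; its axes are those of the board. It is the only thick line, 70 to 210 mm ahead of the ruler's edge at the start
- eraser: white block eraser in a card sleeve, 22 x 48 x 12 mm, lying on the board beyond the line; a bystander. Origin at the centre of its underside
- pencil: flat pencil, 140 mm long, 7 x 9 mm section, lying on the board behind the ruler; a bystander. Origin at the centre of its underside
- marker: marker pen with a black cap, 138 mm long, 17 mm thick, lying on the table beside the board on the ruler head's side; a bystander. Origin at the centre of its underside
- tape: roll of masking tape lying flat, 96 mm across, 25 mm high, on the table on the ruler head's side; a bystander. Origin at the centre of its underside
- spray_can: upright spray paint can, 66 mm across, 192 mm high, beyond the board's +x end; a bystander. Origin at the centre of its underside
- paint_jar: squat jar with a black lid, 68 mm across, 75 mm high, beyond the board's +x end; a bystander. Origin at the centre of its underside
- water_bottle: upright clear bottle, 64 mm across, 200 mm high, beyond the board's -x end; a bystander. Origin at the centre of its underside
- paint_cup: open steel cup, 72 mm across, 60 mm high, beyond the board's -x end; a bystander. Origin at the centre of its underside

How it is judged:
On the way, in this order (a step that is already met when the one before it is completed fails the run):
1. the pad is pressed while the ruler is still well short of the line (value of joint pad above 0.06 rad and x of ruler_edge in the frame of line below -0.03 m), for 0.1 s.
2. the ruler's edge lies on the line, the pad still pressed (x of ruler_edge in the frame of line between -0.005 and 0.005 m and value of joint pad above 0.045 rad), for 0.1 s.
At the end, for the whole second after the job is handed in: The ruler's drawing edge is within 5 mm of the middle of the broad line, at rest, the pad is up (less than 0.03 rad, 1 mm, pressed: brake on), and the board lies on its feet within 15 mm of where it was (x of ruler_edge in the frame of line between -0.005 and 0.005 m and value of joint pad below 0.03 rad and velocity of joint ruler between -0.003 and 0.003 m/s and height (world z) of board below 0.004 m and distance of board from where it was at the start of the episode below 0.015 m); the robot touches nothing.
It fails at once if the ruler is forced along while its brake is on (pad not pressed) (value of joint pad below 0.045 rad and (velocity of joint ruler above 0.012 m/s or velocity of joint ruler below -0.012 m/s)).
It fails at once if the drawing board is shifted, turned or lifted (its middle or its corner moves more than 15 mm, or it rises or tips) (distance of any of board, board_corner from where it was at the start of the episode above 0.015 m or height (world z) of board above 0.006 m or angle between board's own z axis and vertical above 0.03 rad).
It fails at once if a bystander is picked up, knocked or pushed (moves more than 20 mm) (distance of any of eraser, pencil, marker, tape, spray_can, paint_jar, water_bottle, paint_cup from where it was at the start of the episode above 0.02 m).
It also fails if it takes over 43 s, if anything falls off the work surface, if the arm or the gripper's body presses on something with over 40 N, if the wrist force passes 120 N, or if a joint passes its speed limit or range.

### The arm

A 6-joint arm with a two-finger parallel gripper is mounted at the origin on the work surface. World frame = base frame: x ahead of the robot, y to its left, z up, the work surface at z = 0. Lengths are in m, angles in rad, forces in N, time in s.
With the tool pointing down it reaches from about 0.375 to 0.9 m from the base axis. Payload 3.1 kg.
Tool frame: the origin (TCP) lies at the very end of the fingers, on their centre line; the grasp point (between the pads) lies 19 mm behind it (manip.tcp_to_grasp is the distance from the TCP to the grasp point, in m); z points along the fingers, y is the line along which they close (so a half turn about z gives the same grasp; the last joint's range is limited). The gripper opens to 85 mm and grips with 20 to 120 N. Pads are 22 mm wide; open, the fingers measure 114 mm over their backs; the gripper's body (76 mm by 85 mm) begins 54 mm behind the grasp point. The pads swing forward as they close: fully open they stand 13 mm farther back than shut.
Start: joints at [1.119, 0.527, 1.433, -0, 1.181, -0.178], TCP at [0.169, 0.602, 0.231] pointing down, gripper open.
Joint ranges: [-3.08, 3.08], [-0.75, 2.2], [0.22, 2.44], [-1.43, 4.57], [0, 2.65], [-2.85, 2.85]. Speed limits (rad/s): [2.79, 2.79, 3.14, 3.14, 3.14, 3.14].

### API

Orientations are given as a unit quaternion [x, y, z, w].
In Python, from station import manip gives the robot as it stands. The module is installed in compiled form; this text tells all that it offers.
- The arm moves only by the tool step_arm, never from a script. Its argument "commands" is one flat list of numbers, 6 for each row, row after row: the shift along the tool's x, y, z in m, then the turn, a rotation vector about the tool's x, y, z in degrees. A call has exactly 10 rows; each row is the pose to reach, as a shift and turn from the pose commanded when the call began, along the tool's axes at that moment; what a row does not reach only later rows make up. A row lasts 1/10 s, in which the tool goes at most 50 mm and 8.59 degrees, less where a joint would pass 70% of its speed; a pose out of reach is approached as far as the arm can. A call with a gripper value outside its range is refused whole. "jaw" is the opening in per cent of the stroke, from 0 (shut) to 100 (fully open), set as the call begins (left out, the last holds). The fingers move at their own pace and stop on an object; "grip_force" is the grip in N (left out, the last holds). Time passes only in rows, so rows that repeat a pose let the fingers close, or fill a call up. It gives the time, the measured TCP pose, the force, the opening and the grip force at its end, in the units of the state.
- manip.sense(): the state, without advancing time (a new reading comes with each control period).
- manip.snapshot(name): name is "scene" or "top" or "wrist"; returns a dict with "pixels" (400x640x3 uint8, blue, green, red), "fx", "fy", "cx", "cy" (pixels), "k1" (the pictures are not rectified: a ray, as slopes to the right and down, at radius r is drawn at 1 + k1 r^2 times it, then the intrinsics apply), "R" (3x3) and "t" (3): a world point X has camera coordinates R X + t; the wrist camera has in their place "mount" (4x4, takes a point from camera to tool coordinates, whose origin is the TCP and whose axes are the flange's). Camera axes: x right, y down, z forward; pixel columns grow to the right and rows downward; lengths in m; the calibration is good to about 2 mm. A picture is of the moment at which its call begins: read the wrist's pose just before it. There is no depth.
- manip.sign_off(): hands the job in; it is judged then, once.
The state is a dict: "t": time; "q": joint angles; "qd": joint speeds; "tau": joint torques, N m; "tcp_pos": TCP position; "tool_rot": TCP orientation; "force": force on the tool from outside, world axes, zero at the start; "ft_torque": the same for the moment, N m; "finger_gap": opening from 0.0 (shut) to 1.0 (fully open); "gripper_force": force on a finger pad.
Only numpy, scipy, OpenCV 4.12 (cv2) and the standard library are available. Lean on these libraries where they do the work, as an engineer would, in place of code of your own. Each camera call takes 0.05 s, during which the arm holds its last target. There are 200 camera calls.

## Working session

There is one attempt and no reset: what is moved stays moved. The work goes in short steps, Python scripts to look and compute and a tool call to move; the robot and the scene stay as the last step left them, time stands still between calls to the robot, and variables do not carry over. Pictures are saved under pics/ and viewed, at most 10 in all, crops included, and the job is handed in when it is done.

Besides the shell and the picture viewer there is one more tool, called after ">>>" as a command line: name --argument value ..., lists and objects as JSON in quotes. step_arm: Moves the arm, as the interface text tells. Its arguments: {"type":"object","properties":{"commands":{"type":"array","items":{"type":"number"}},"jaw":{"type":"number"},"grip_force":{"type":"number"}},"required":["commands"]}

```bash
mkdir -p pics; cat > h.py <<'E'
import numpy as np, cv2, pickle
from station import manip
def snap(n,f):
    s=manip.sense(); d=manip.snapshot(n); d['tcp']=np.array(s['tcp_pos']); d['rot']=np.array(s['tool_rot'])
    cv2.imwrite('pics/'+f+'.png',d['pixels']); pickle.dump(d,open(f+'.pkl','wb')); return d
def load(f): return pickle.load(open(f+'.pkl','rb'))
def ray(d,uv,z):
    from scipy.spatial.transform import Rotation as Ro
    K=np.array([[d['fx'],0,d['cx']],[0,d['fy'],d['cy']],[0,0,1.]])
    n=cv2.undistortPoints(np.array(uv,float).reshape(-1,1,2),K,np.array([d['k1'],0,0,0.])).reshape(-1,2)
    v=np.c_[n,np.ones(len(n))]
    if 'R' in d: R=np.array(d['R']);o=-R.T@np.array(d['t']);w=v@R
    else:
        M=np.array(d['mount']);Rt=Ro.from_quat(d['rot']).as_matrix()
        o=d['tcp']+Rt@M[:3,3]; w=v@(Rt@M[:3,:3]).T
    return o+w*((np.array(z)-o[2])/w[:,2])[:,None]
E
python3 - <<'E'
from h import *
print(manip.sense())
for n in ('scene','top'):
    d=snap(n,n+'0'); print({k:d[k] for k in d if k!='pixels'})
E
```

```text
{'t': 0.0, 'q': array([ 1.11849029e+00,  5.28491084e-01,  1.43395330e+00,  5.69381572e-06,
        1.18143285e+00, -1.78475973e-01]), 'qd': array([ 0.00035603,  0.00071876, -0.00072459,  0.00065226,  0.0002264 ,
        0.00024091]), 'tau': array([-9.39724632e-04, -4.42345047e+01, -1.78025919e+01, -3.27498692e-04,
        8.39429442e-03,  3.02074632e-06]), 'tcp_pos': array([0.16863367, 0.60103699, 0.23030213]), 'tool_rot': array([ 1.36488654e-01,  9.90640976e-01, -1.08513008e-03, -3.56827603e-04]), 'force': array([-1.19906917, -0.25016951,  0.21146806]), 'ft_torque': array([-0.0084592 , -0.0284162 , -0.06980553]), 'gripper_force': 0.0, 'finger_gap': 0.9991567274794254}
{'fx': 479.67490803849284, 'fy': 479.67490803849284, 'cx': 329.1333233653408, 'cy': 201.68690403351346, 'k1': 0.041785490766942227, 'R': array([[-0.58787276,  0.80879256,  0.01613144],
       [ 0.64103716,  0.47791748, -0.60055494],
       [-0.49343386, -0.34270904, -0.79942075]]), 't': array([ 0.34151837, -0.34248304,  1.48713223]), 'tcp': array([0.16863367, 0.60103699, 0.23030213]), 'rot': array([ 1.36488654e-01,  9.90640976e-01, -1.08513008e-03, -3.56827603e-04])}
{'fx': 503.10556719774775, 'fy': 503.10556719774775, 'cx': 315.26361489750536, 'cy': 202.13199266486004, 'k1': -0.09976468314519076, 'R': array([[ 0.00603034, -0.99981467, -0.01828255],
       [-0.99747929, -0.00472159, -0.07080094],
       [ 0.0707015 ,  0.01866342, -0.9973229 ]]), 't': array([0.0301757 , 0.58132139, 1.29264402]), 'tcp': array([0.16865384, 0.60106568, 0.23034521]), 'rot': array([ 1.36478580e-01,  9.90642423e-01, -1.03611433e-03, -3.36750288e-04])}
```

View pics/top0.png

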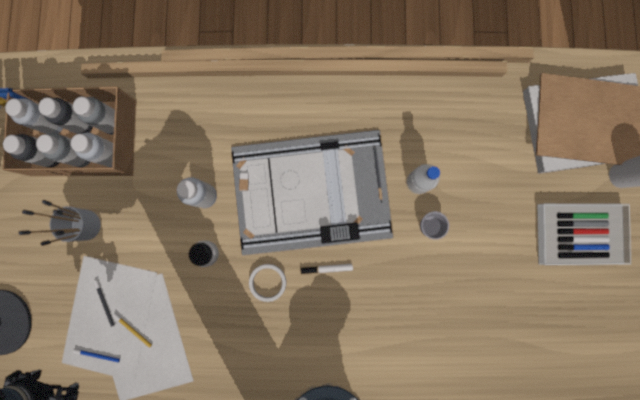

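View pics/scene0.png

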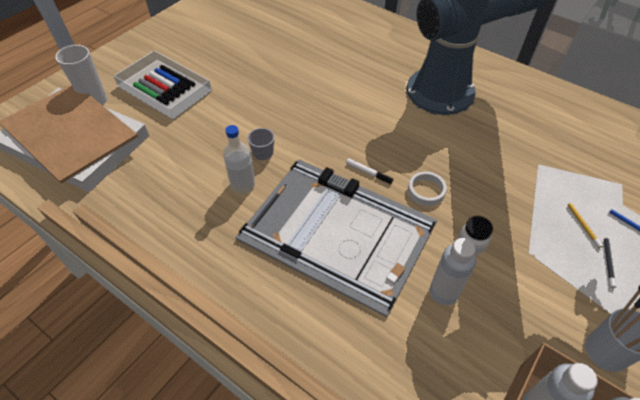

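The top view shows the head at about (340,233), the ruler's leading edge near column 328, and the broad line near column 271. The spray can and jar are on the left, the bottle and cup on the right, and the eraser is at about (244,180). I'll look at a crop to get pixel positions.

```bash
python3 - <<'E'
from h import *
d=load('top0'); p=d['pixels'][120:270,220:420]
cv2.imwrite('pics/crop.png',cv2.resize(p,None,fx=4,fy=4,interpolation=cv2.INTER_CUBIC))
pts=[(340,233),(271,195),(329,190),(232,146),(380,130),(391,236),(242,252)]
print(ray(d,pts,[.035,.015,.018,.014,.014,.014,.014]).round(3))
E
```

```text
[[ 0.501 -0.031  0.035]
 [ 0.6    0.15   0.015]
 [ 0.613 -0.002  0.018]
 [ 0.731  0.256  0.014]
 [ 0.774 -0.137  0.014]
 [ 0.494 -0.165  0.014]
 [ 0.45   0.225  0.014]]
```

View pics/crop.png

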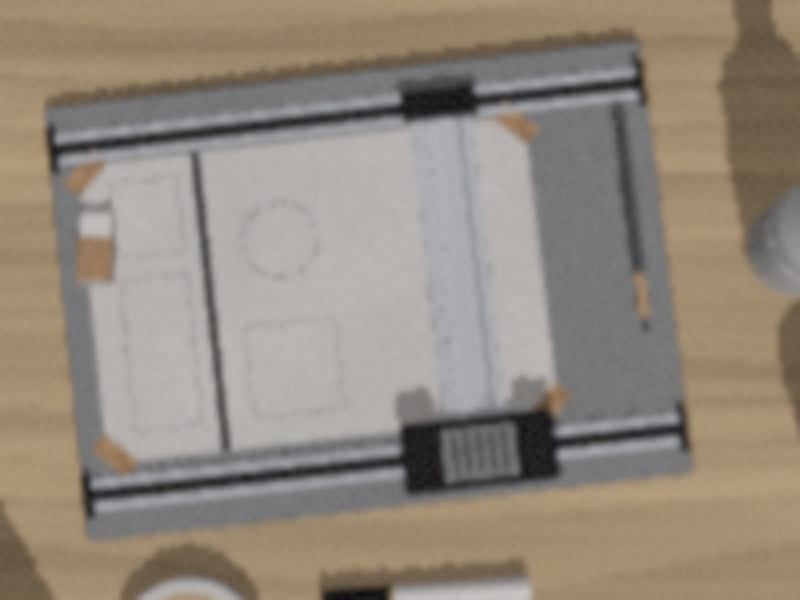

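```bash
python3 - <<'E'
from h import *
d=load('top0')
c=np.array([(480,453),(195,155),(225,448),(415,130),(440,410),(90,538),(690,470),(48,100),(638,42)],float)
w=ray(d,c/4+[220-.375,120-.375],[.035,.015,.015,.018,.018,.014,.014,.014,.014])
print(w.round(4))
for a,b in((2,1),(4,3),(5,7),(6,8)): v=w[b]-w[a]; print(np.degrees(np.arctan2(v[1],v[0])),np.linalg.norm(v))
v=w[5]-w[6]; print(np.degrees(np.arctan2(v[1],v[0]))-90,np.linalg.norm(v))
s=d['tcp'];print('pad-tcp',w[0]-s)
th=np.radians(np.degrees(np.arctan2(v[1],v[0])));bx=np.array([np.cos(th),np.sin(th)])
print('edge->line',(w[1:3,:2].mean(0)-w[3:5,:2].mean(0))@bx)
print('pad->edge',(w[3:5,:2].mean(0)-w[0,:2])@bx, bx)
from scipy.spatial.transform import Rotation as Ro
print('tool shift',Ro.from_quat(d['rot']).inv().apply(w[0]-s))
for n,uv,z in(('can',(188,190),.19),('bottle',(433,172),.2),('cup',(434,222),.06),('tape',(267,283),.025),('marker',(325,268),.015),('jar',(202,254),.075)): print(n,ray(d,[uv],[z]).round(3))
E
```

```text
[[ 0.5012 -0.0301  0.035 ]
 [ 0.6971  0.1583  0.015 ]
 [ 0.5037  0.1361  0.015 ]
 [ 0.7137  0.0128  0.018 ]
 [ 0.5293 -0.0044  0.018 ]
 [ 0.4441  0.2243  0.014 ]
 [ 0.491  -0.1679  0.014 ]
 [ 0.7342  0.2573  0.014 ]
 [ 0.7741 -0.135   0.014 ]]
6.5473953267455505 0.19472049434025393
5.3244112884040735 0.1852068896625314
6.489177445447885 0.29197183323759285
6.6269061294816956 0.2850422855103356
6.809697107528066 0.3949909355046018
pad-tcp [ 0.33255992 -0.6311419  -0.19534521]
edge->line 0.14450044714401897
pad->edge 0.01974651518733759 [-0.11857202  0.99294545]
tool shift [-0.49090921 -0.51728482  0.19626643]
can [[0.596 0.323 0.19 ]]
bottle [[ 0.638 -0.237  0.2  ]]
cup [[ 0.529 -0.268  0.06 ]]
tape [[0.371 0.157 0.025]]
marker [[0.41  0.007 0.015]]
jar [[0.445 0.316 0.075]]
```

>>> step_arm --commands '[-0.015,-0.015,0,0,0,-1,-0.04,-0.042,0,0,0,-3,-0.07,-0.075,0,0,0,-6,-0.1,-0.105,0,0,0,-9,-0.13,-0.137,0,0,0,-12,-0.16,-0.169,0,0,0,-15,-0.19,-0.2,0,0,0,-18,-0.22,-0.232,0,0,0,-20,-0.24,-0.253,0,0,0,-22,-0.25,-0.263,0,0,0,-22.3]' --jaw 0 --grip_force 20

```text
t: 1.1
tcp_pos: [0.3392, 0.2787, 0.2311]
tool_rot: [-0.057, 0.998, -0.0, -0.0]
force: [-0.6, 0.1, -0.3]
finger_gap: -0.003
gripper_force: 0.0
```

```bash
cat > go.py <<'E'
from h import *; import sys
from scipy.spatial.transform import Rotation as Ro
s=manip.sense(); R=Ro.from_quat(s['tool_rot']); M=R.as_matrix()
print('t',s['t'],s['tcp_pos'].round(4),'F',s['force'].round(1),'gap',s['finger_gap'],'yang',np.degrees(np.arctan2(M[1,1],M[0,1])),'z',M[:,2].round(4))
for a in sys.argv[1:]:
    print(a,R.inv().apply(np.array(eval(a))-s['tcp_pos']).round(4))
E
python3 go.py .5012,-.0301,.12
```

```text
t 1.1 [0.3392 0.2787 0.2311] F [-0.6  0.1 -0.3] gap -0.0032209145995292306 yang 96.49120013326905 z [-5.e-04 -8.e-04 -1.e+00]
.5012,-.0301,.12 [-0.1261 -0.325   0.1113]
```

>>> step_arm --commands '[-0.008,-0.02,0,0,0,0,-0.022,-0.057,0.005,0,0,0,-0.038,-0.097,0.015,0,0,0,-0.053,-0.137,0.03,0,0,0,-0.069,-0.178,0.05,0,0,0,-0.085,-0.218,0.07,0,0,0,-0.1,-0.258,0.09,0,0,0,-0.115,-0.297,0.1,0,0,0,-0.123,-0.317,0.111,0,0,0,-0.126,-0.325,0.111,0,0,0]'

```text
t: 2.1
tcp_pos: [0.5015, -0.0295, 0.1188]
tool_rot: [-0.056, 0.998, 0.0, -0.001]
force: [-0.1, 0.8, -0.2]
finger_gap: 0.002
gripper_force: 0.0
```

```bash
python3 go.py; python3 - <<'E'
from h import *
d=snap('wrist','w1');print(d['mount'],d['fx'],d['k1'])
E
```

```text
t 2.1 [ 0.5015 -0.0295  0.1188] F [-0.1  0.8 -0.2] gap 0.0024168931460978025 yang 96.4372528713297 z [-1.9e-03  4.0e-04 -1.0e+00]
[[-3.81397730e-05 -9.49801957e-01 -3.12851788e-01  8.06332360e-02]
 [ 9.99999970e-01  3.96733554e-05 -2.42356302e-04  4.04729273e-04]
 [ 2.42602370e-04 -3.12851788e-01  9.49801927e-01 -1.42860369e-01]
 [ 0.00000000e+00  0.00000000e+00  0.00000000e+00  1.00000000e+00]] 333.8083910143776 -0.04329368096539606
```

View pics/w1.png

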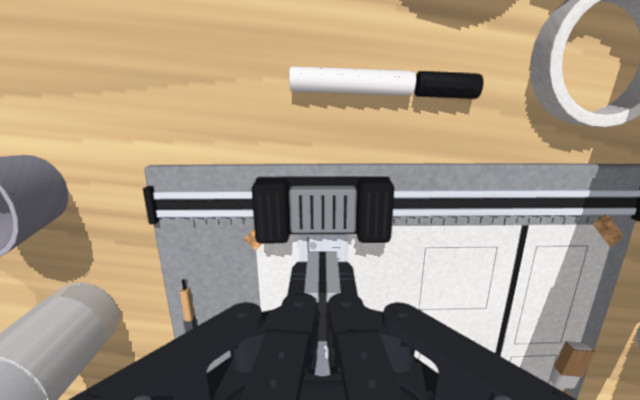

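The wrist view shows the pad centred at about (323,209) between its grips, with the near end of the line at (524,227). I'll cross-check both against the top-view positions.

```bash
python3 - <<'E'
from h import *
d=load('w1'); g=cv2.cvtColor(d['pixels'],cv2.COLOR_BGR2GRAY)
print(g[182,280:370].tolist()); print(g[209,500:550].tolist() and g[232,505:545].tolist(), g[290,495:530].tolist()); print(g[165:250,338].tolist())
w=ray(d,[(289,187),(357,187),(290,235),(356,235),(524,232),(513,290)],[.035]*4+[.015]*2); print(w.round(4)); print(w[:4].mean(0))
bx=np.array([-.1167,.9932]); p=w[:4,:2].mean(0)
print('pad->line at ends',(w[4:,:2]-p)@bx,'top:',(np.array([[.6971,.1583],[.5037,.1361]])-[.5012,-.0301])@bx)
E
```

```text
[25, 24, 22, 23, 22, 19, 18, 20, 24, 29, 32, 33, 33, 33, 32, 32, 32, 35, 34, 33, 34, 32, 33, 33, 33, 33, 32, 33, 34, 33, 33, 32, 33, 32, 32, 32, 33, 32, 33, 33, 33, 33, 32, 32, 32, 31, 32, 32, 32, 32, 32, 33, 33, 32, 32, 32, 32, 31, 32, 31, 31, 32, 32, 32, 32, 32, 32, 31, 32, 31, 32, 32, 31, 31, 31, 32, 30, 23, 18, 17, 21, 21, 20, 22, 25, 23, 25, 25, 26, 23]
[240, 239, 238, 236, 235, 236, 236, 236, 236, 234, 233, 232, 232, 231, 219, 150, 69, 31, 28, 30, 29, 67, 156, 230, 235, 233, 233, 234, 234, 234, 233, 233, 232, 233, 234, 234, 235, 235, 236, 235] [242, 242, 242, 240, 238, 237, 238, 238, 238, 240, 241, 242, 236, 175, 84, 31, 28, 29, 29, 90, 188, 240, 241, 237, 235, 236, 237, 238, 238, 237, 226, 198, 217, 236, 239]
[134, 144, 147, 146, 145, 146, 147, 149, 150, 152, 143, 95, 44, 29, 32, 31, 32, 32, 31, 33, 58, 91, 104, 111, 128, 142, 146, 145, 143, 144, 144, 145, 145, 144, 144, 144, 144, 144, 144, 144, 143, 143, 143, 142, 143, 143, 143, 142, 142, 142, 142, 142, 142, 142, 142, 143, 142, 142, 142, 142, 142, 142, 142, 142, 142, 143, 134, 97, 68, 101, 134, 143, 142, 158, 200, 218, 223, 223, 222, 222, 224, 210, 168, 199, 221]
[[ 0.4872 -0.0542  0.035 ]
 [ 0.4818 -0.0065  0.035 ]
 [ 0.5238 -0.0504  0.035 ]
 [ 0.5184 -0.0019  0.035 ]
 [ 0.5093  0.1377  0.015 ]
 [ 0.5636  0.1449  0.015 ]]
[ 0.50279378 -0.02826061  0.035     ]
pad->line at ends [0.16404137 0.16489394] top: [0.16425735 0.16477809]
```

>>> step_arm --commands '[0,0.003,0.01,0,0,0,0,0.006,0.025,0,0,0,0,0.006,0.04,0,0,0,0,0.006,0.053,0,0,0,0,0.006,0.063,0,0,0,0,0.006,0.07,0,0,0,0,0.006,0.075,0,0,0,0,0.006,0.078,0,0,0,0,0.006,0.078,0,0,0,0,0.006,0.078,0,0,0]'

```text
t: 3.15
tcp_pos: [0.5006, -0.0215, 0.0426]
tool_rot: [-0.058, 0.998, -0.0, 0.0]
force: [0.5, 0.2, 0.4]
finger_gap: -0.002
gripper_force: 0.0
```

```bash
python3 go.py .5015,-.0233,.032
```

```text
t 3.15 [ 0.5006 -0.0215  0.0426] F [0.5 0.2 0.4] gap -0.0022692787586475953 yang 96.6080185792884 z [ 5.e-04 -2.e-04 -1.e+00]
.5015,-.0233,.032 [-0.0006 -0.0018  0.0106]
```

>>> step_arm --commands '[0,-0.001,0.002,0,0,0,0,-0.001,0.004,0,0,0,0,-0.001,0.006,0,0,0,0,-0.001,0.007,0,0,0,0,-0.001,0.008,0,0,0,0,-0.001,0.009,0,0,0,0,-0.001,0.01,0,0,0,0,-0.001,0.01,0,0,0,0,-0.001,0.01,0,0,0,0,-0.001,0.01,0,0,0]'

```text
t: 4.15
tcp_pos: [0.5003, -0.0216, 0.0328]
tool_rot: [-0.058, 0.998, 0.0, -0.0]
force: [-0.5, 5.1, 6.5]
finger_gap: 0.001
gripper_force: 3.4
```

```bash
python3 go.py; python3 - <<'E'
from h import *
d=snap('wrist','w2'); cv2.imwrite('pics/w2c.png',cv2.resize(d['pixels'][150:400,160:480],None,fx=2.4,fy=2.4))
E
```

```text
t 4.15 [ 0.5003 -0.0216  0.0328] F [-0.5  5.1  6.5] gap 0.0012215405663276173 yang 96.59283716576438 z [-1.e-04  9.e-04 -1.e+00]
```

View pics/w2c.png

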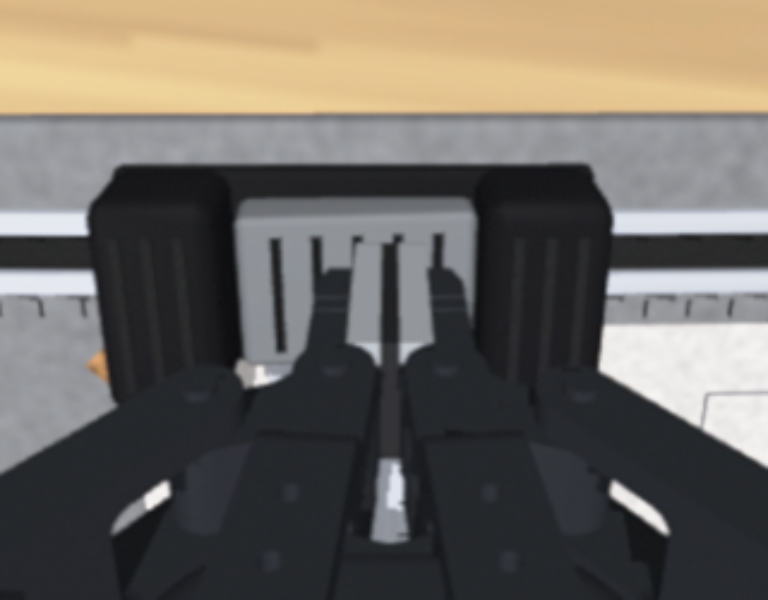

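The closed tips rest on the pad, clear of both grips, with the pad partly down. I'll press 2 mm further.

>>> step_arm --commands '[0,0,0.0005,0,0,0,0,0,0.001,0,0,0,0,0,0.0015,0,0,0,0,0,0.002,0,0,0,0,0,0.002,0,0,0,0,0,0.002,0,0,0,0,0,0.002,0,0,0,0,0,0.002,0,0,0,0,0,0.002,0,0,0,0,0,0.002,0,0,0]'

```text
t: 5.2
tcp_pos: [0.5005, -0.0225, 0.0309]
tool_rot: [-0.058, 0.998, -0.0, 0.0]
force: [-0.5, -0.2, 7.3]
finger_gap: -0.0
gripper_force: 3.4
```

```bash
python3 go.py; python3 - <<'E'
from h import *
d=snap('wrist','w3'); a=cv2.cvtColor(d['pixels'],cv2.COLOR_BGR2GRAY); b=cv2.cvtColor(load('w2')['pixels'],cv2.COLOR_BGR2GRAY)
# pad far edge rows (rear col 263, front col 350), both frames
for g in (b,a):
    for c in (264,300,345): print(c,g[215:245,c].tolist())
E
```

```text
t 5.2 [ 0.5005 -0.0225  0.0309] F [-0.5 -0.2  7.3] gap -9.100265655859602e-05 yang 96.62692356735073 z [ 3.e-04 -3.e-04 -1.e+00]
264 [151, 152, 143, 98, 48, 30, 34, 37, 37, 36, 35, 35, 35, 35, 35, 35, 38, 59, 93, 106, 108, 109, 110, 111, 115, 128, 145, 153, 154, 151]
300 [158, 158, 147, 96, 42, 28, 34, 36, 36, 34, 35, 34, 33, 34, 33, 33, 46, 79, 101, 107, 108, 110, 110, 114, 127, 143, 153, 152, 149, 147]
345 [154, 157, 148, 97, 42, 29, 33, 36, 34, 33, 32, 32, 32, 33, 33, 32, 47, 80, 103, 109, 110, 111, 117, 131, 148, 152, 151, 147, 146, 147]
264 [150, 150, 150, 142, 98, 49, 29, 32, 34, 37, 36, 36, 36, 35, 35, 35, 35, 37, 61, 94, 106, 107, 109, 109, 111, 115, 131, 146, 154, 152]
300 [156, 157, 157, 147, 101, 49, 29, 32, 35, 36, 36, 34, 35, 33, 34, 34, 33, 37, 61, 95, 107, 110, 111, 114, 126, 142, 151, 152, 148, 146]
345 [151, 153, 155, 147, 102, 50, 29, 33, 35, 35, 35, 34, 33, 32, 32, 33, 33, 36, 62, 98, 111, 118, 132, 147, 151, 149, 146, 145, 145, 144]
```

The sideways force has dropped to zero and the tip has sunk 4 mm, so the brake is free. Next I push along the board, pressing a little deeper.

>>> step_arm --commands '[0,0,0.0005,0,0,0,0,0.001,0.001,0,0,0,0,0.004,0.001,0,0,0,0,0.009,0.001,0,0,0,0,0.016,0.001,0,0,0,0,0.024,0.001,0,0,0,0,0.032,0.001,0,0,0,0,0.039,0.001,0,0,0,0,0.044,0.001,0,0,0,0,0.046,0.001,0,0,0]'

```text
t: 6.25
tcp_pos: [0.4952, 0.0233, 0.0299]
tool_rot: [-0.058, 0.998, -0.0, 0.0]
force: [-2.1, -0.6, 6.4]
finger_gap: 0.002
gripper_force: 2.9
```

```bash
python3 go.py; python3 - <<'E'
from h import *
snap('top','top1'); d=snap('wrist','w4')
cv2.imwrite('pics/w4c.png',np.hstack([d['pixels'][120:400,160:560]]))
E
```

```text
t 6.25 [0.4952 0.0233 0.0299] F [-2.1 -0.6  6.4] gap 0.001775932577995782 yang 96.68038070945725 z [ 3.e-04 -7.e-04 -1.e+00]
```

View pics/w4c.png

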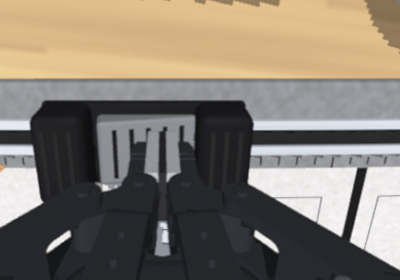

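Head and fingers move together, with the line now at about (521,300) in the full wrist picture. I'll measure the remaining distance.

```bash
cat > rem.py <<'E'
from h import *; import sys
d=load(sys.argv[1]); g=cv2.cvtColor(d['pixels'],cv2.COLOR_BGR2GRAY)
bx=np.array([-.1159,.9933])
r=int(sys.argv[2]); lr=int(sys.argv[3]); lo=int(sys.argv[4])
m=(g[r]<75).nonzero()[0]; m=m[(m>150)&(m<450)]; print('head cols',m.min(),m.max())
L=g[lr,lo:lo+60]<110; i=L.nonzero()[0]+lo; print('line cols',i.min(),i.max())
h=ray(d,[(m.min()-.5,r),(m.max()+.5,r)],[.042]*2); l=ray(d,[(i.min()-.5,lr),(i.max()+.5,lr)],[.015]*2)
print(h.round(4),'len',np.linalg.norm(h[1]-h[0]),'line w',np.linalg.norm(l[1]-l[0]))
print('remaining mm',1e3*((l.mean(0)-h.mean(0))[:2]@bx-.02))
E
python3 - <<'E'
from h import *
g=cv2.cvtColor(load('w4')['pixels'],cv2.COLOR_BGR2GRAY)
for r in(230,240,266): print(r,g[r,182:215].tolist(),g[r,395:425].tolist())
E
python3 rem.py w4 230 300 500
```

```text
230 [151, 152, 153, 154, 154, 155, 154, 152, 152, 150, 148, 148, 148, 147, 138, 110, 68, 34, 23, 23, 23, 23, 24, 23, 23, 22, 22, 24, 24, 22, 24, 23, 23] [24, 24, 24, 24, 24, 24, 25, 24, 23, 22, 29, 61, 104, 142, 154, 154, 153, 151, 152, 153, 154, 154, 154, 154, 154, 153, 151, 151, 151, 152]
240 [189, 188, 189, 188, 189, 189, 186, 164, 112, 55, 31, 32, 34, 36, 36, 36, 36, 35, 35, 36, 34, 34, 36, 37, 36, 36, 37, 37, 37, 35, 36, 37, 37] [37, 37, 36, 37, 35, 38, 36, 37, 36, 36, 35, 36, 35, 33, 31, 27, 45, 103, 162, 179, 181, 180, 180, 180, 180, 180, 180, 180, 180, 179]
266 [199, 199, 198, 198, 197, 197, 197, 197, 197, 191, 155, 79, 29, 30, 34, 35, 36, 37, 40, 42, 43, 43, 37, 34, 36, 35, 36, 36, 36, 36, 35, 38, 42] [32, 31, 32, 38, 43, 43, 43, 38, 32, 31, 31, 30, 29, 28, 26, 39, 101, 164, 181, 181, 181, 181, 181, 181, 181, 182, 182, 182, 182, 183]
head cols 198 406
line cols 515 523
[[ 0.4766 -0.0319  0.042 ]
 [ 0.4661  0.0566  0.042 ]] len 0.08911728495485101 line w 0.005250617110819304
remaining mm 99.48767939490239
```

>>> step_arm --commands '[0,0.002,0,0,0,0,0,0.007,0,0,0,0,0,0.014,0,0,0,0,0,0.023,0,0,0,0,0,0.033,0,0,0,0,0,0.044,0,0,0,0,0,0.055,0,0,0,0,0,0.065,0,0,0,0,0,0.071,0,0,0,0,0,0.073,0,0,0]'

```text
validation failed for argument at $.co...
```

```bash
python3 go.py; python3 - <<'E'
from h import *
d=snap('wrist','w5'); cv2.imwrite('pics/w5c.png',cv2.resize(d['pixels'][200:400,160:560],None,fx=2,fy=2))
E
python3 rem.py w5 230 300 400
```

```text
t 6.35 [0.4951 0.0234 0.0299] F [-1.4  0.5  7.5] gap -0.0018607101613087346 yang 96.66175755225935 z [ 1.e-04 -3.e-04 -1.e+00]
head cols 198 406
line cols 400 407
[[ 0.4766 -0.0319  0.042 ]
 [ 0.4662  0.0566  0.042 ]] len 0.08912402796530988 line w 0.004463902973142028
remaining mm 33.81354252969365
```

View pics/w5c.png

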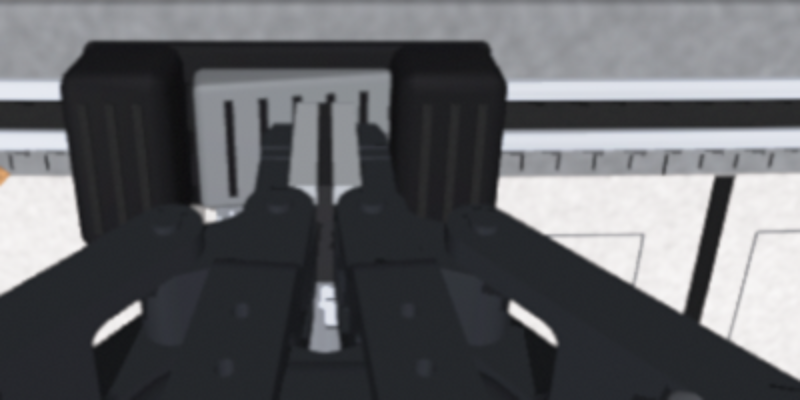

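The call was refused, so nothing moved, and this picture is the same as the last. I'll send the move again.

>>> step_arm --commands '[0,0.002,0,0,0,0,0,0.007,0,0,0,0,0,0.014,0,0,0,0,0,0.023,0,0,0,0,0,0.033,0,0,0,0,0,0.044,0,0,0,0,0,0.055,0,0,0,0,0,0.065,0,0,0,0,0,0.071,0,0,0,0,0,0.073,0,0,0,0]'

```text
t: 7.4
tcp_pos: [0.4866, 0.096, 0.0299]
tool_rot: [-0.058, 0.998, -0.0, 0.0]
force: [-0.9, -0.5, 5.6]
finger_gap: -0.001
gripper_force: 2.9
```

```bash
python3 go.py; python3 - <<'E'
from h import *
d=snap('wrist','w6'); cv2.imwrite('pics/w6c.png',cv2.resize(d['pixels'][200:400,160:560],None,fx=2,fy=2))
g=cv2.cvtColor(d['pixels'],cv2.COLOR_BGR2GRAY); print(g[292,405:450].tolist())
E
```

```text
t 7.4 [0.4866 0.096  0.0299] F [-0.9 -0.5  5.6] gap -0.0011852717280088098 yang 96.69887285067738 z [ 1.e-04 -6.e-04 -1.e+00]
[28, 24, 37, 136, 236, 242, 238, 237, 238, 238, 238, 236, 235, 235, 236, 236, 236, 236, 236, 236, 237, 238, 239, 238, 238, 238, 239, 240, 240, 240, 240, 240, 239, 238, 237, 238, 238, 238, 238, 237, 236, 237, 238, 240, 240]
```

View pics/w6c.png

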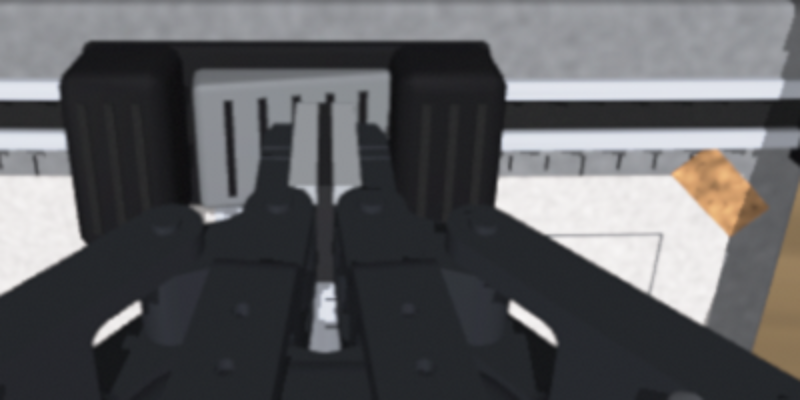

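There is no slip between fingers and head, and about 25.5 mm remain.

>>> step_arm --commands '[0,0.001,0,0,0,0,0,0.003,0,0,0,0,0,0.006,0,0,0,0,0,0.01,0,0,0,0,0,0.014,0,0,0,0,0,0.018,0,0,0,0,0,0.022,0,0,0,0,0,0.0245,0,0,0,0,0,0.0255,0,0,0,0,0,0.0255,0,0,0,0]'

```text
t: 8.45
tcp_pos: [0.4837, 0.121, 0.0298]
tool_rot: [-0.058, 0.998, -0.0, -0.0]
force: [-1.8, -0.1, 6.4]
finger_gap: -0.003
gripper_force: 3.2
```

```bash
python3 go.py; python3 - <<'E'
from h import *
a=snap('top','top2'); b=snap('scene','scene2')
A=cv2.resize(a['pixels'][130:250,225:325],None,fx=4,fy=4,interpolation=cv2.INTER_CUBIC)
B=cv2.resize(b['pixels'][180:300,310:410],None,fx=4,fy=4,interpolation=cv2.INTER_CUBIC)
cv2.imwrite('pics/c2.png',np.hstack([A,B]))
E
```

```text
t 8.45 [0.4837 0.121  0.0298] F [-1.8 -0.1  6.4] gap -0.0034330051339139744 yang 96.65142910904339 z [-1.e-04 -4.e-04 -1.e+00]
```

View pics/c2.png

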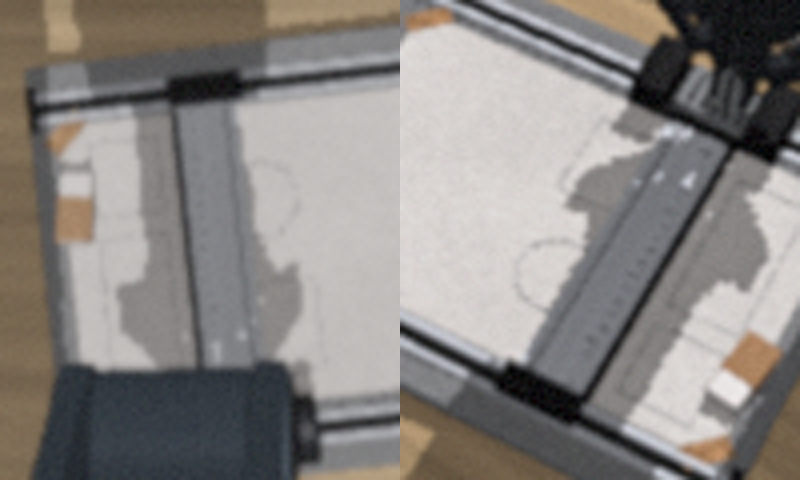

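In both views the line shows as a thin dark strip just ahead of the ruler's edge, along its whole length. I'll quantify it with profiles across the line.

```bash
python3 - <<'E'
from h import *
bx=np.array([-.1159,.9933]);by=np.array([-.9933,-.1159])
c=np.array([.6004,.1472])
xs=np.arange(-50,16,1.)*1e-3
for n,z,ys in(('top0',.015,(-.07,.02)),('top2',.015,(-.07,.02)),('scene0',.015,(-.07,.0)),('scene2',.015,(-.07,.0))):
    d=load(n);g=cv2.cvtColor(d['pixels'],cv2.COLOR_BGR2GRAY).astype(np.float32)
    K=np.array([[d['fx'],0,d['cx']],[0,d['fy'],d['cy']],[0,0,1.]])
    Y=np.linspace(*ys,60)
    P=np.array([[*(c+x*bx+y*by),z] for x in xs for y in Y])
    uv=cv2.projectPoints(P,cv2.Rodrigues(np.array(d['R']))[0],np.array(d['t']),K,np.array([d['k1'],0,0,0.]))[0].reshape(-1,2).astype(np.float32)
    v=cv2.remap(g,uv[:,0].reshape(len(xs),-1),uv[:,1].reshape(len(xs),-1),cv2.INTER_CUBIC)
    print(n,list(zip((xs*1e3).astype(int)[34:].tolist(),v.mean(1).round().astype(int).tolist()[34:])));print('rear',v.mean(1).round().astype(int).tolist()[:20])
E
```

```text
top0 [(-16, 177), (-15, 177), (-14, 177), (-13, 177), (-12, 177), (-11, 177), (-10, 177), (-9, 177), (-8, 177), (-7, 175), (-6, 170), (-5, 162), (-4, 147), (-3, 128), (-2, 107), (-1, 91), (0, 85), (1, 92), (2, 110), (3, 132), (4, 151), (5, 164), (6, 171), (7, 175), (8, 176), (9, 177), (10, 176), (11, 174), (12, 172), (13, 171), (14, 171), (15, 173)]
rear [177, 177, 177, 177, 177, 177, 178, 178, 178, 178, 177, 177, 176, 176, 176, 175, 175, 175, 175, 175]
top2 [(-16, 133), (-15, 133), (-14, 132), (-13, 131), (-12, 131), (-11, 130), (-10, 130), (-9, 130), (-8, 130), (-7, 130), (-6, 129), (-5, 126), (-4, 121), (-3, 110), (-2, 97), (-1, 84), (0, 76), (1, 75), (2, 84), (3, 97), (4, 112), (5, 122), (6, 128), (7, 131), (8, 133), (9, 133), (10, 132), (11, 131), (12, 129), (13, 128), (14, 129), (15, 130)]
rear [176, 173, 170, 165, 159, 153, 147, 142, 137, 134, 132, 131, 129, 126, 122, 118, 117, 118, 121, 124]
scene0 [(-16, 198), (-15, 197), (-14, 197), (-13, 197), (-12, 198), (-11, 198), (-10, 198), (-9, 199), (-8, 201), (-7, 202), (-6, 201), (-5, 197), (-4, 186), (-3, 167), (-2, 137), (-1, 100), (0, 69), (1, 58), (2, 74), (3, 107), (4, 142), (5, 172), (6, 191), (7, 200), (8, 203), (9, 203), (10, 201), (11, 199), (12, 195), (13, 191), (14, 188), (15, 187)]
rear [200, 199, 198, 198, 198, 198, 198, 198, 198, 198, 197, 196, 196, 197, 198, 198, 198, 197, 196, 196]
scene2 [(-16, 122), (-15, 121), (-14, 118), (-13, 117), (-12, 115), (-11, 115), (-10, 115), (-9, 116), (-8, 117), (-7, 119), (-6, 120), (-5, 119), (-4, 114), (-3, 103), (-2, 86), (-1, 63), (0, 43), (1, 35), (2, 44), (3, 66), (4, 90), (5, 110), (6, 123), (7, 130), (8, 132), (9, 132), (10, 131), (11, 130), (12, 127), (13, 124), (14, 121), (15, 121)]
rear [206, 204, 200, 195, 186, 175, 160, 145, 132, 124, 120, 117, 115, 111, 105, 101, 101, 106, 112, 118]
```

The strip is about 75–100 % visible, so the edge is roughly 1.5–2 mm short of the line's middle. The path sums give 0–1.2 mm. I'll move +1.5 mm while pressed and hold.

>>> step_arm --commands '[0,0.0003,0,0,0,0,0,0.0006,0,0,0,0,0,0.0009,0,0,0,0,0,0.0012,0,0,0,0,0,0.0015,0,0,0,0,0,0.0015,0,0,0,0,0,0.0015,0,0,0,0,0,0.0015,0,0,0,0,0,0.0015,0,0,0,0,0,0.0015,0,0,0,0]'

```text
t: 9.55
tcp_pos: [0.4835, 0.1223, 0.0298]
tool_rot: [-0.058, 0.998, -0.0, -0.0]
force: [-1.2, -1.4, 6.3]
finger_gap: -0.0
gripper_force: 3.0
```

>>> step_arm --commands '[0,0,-0.001,0,0,0,0,0,-0.002,0,0,0,0,0,-0.003,0,0,0,0,0,-0.004,0,0,0,0,0,-0.005,0,0,0,0,0,-0.007,0,0,0,0,0,-0.01,0,0,0,0,0,-0.018,0,0,0,0,0,-0.03,0,0,0,0,0,-0.04,0,0,0]'

```text
t: 10.55
tcp_pos: [0.484, 0.1226, 0.0705]
tool_rot: [-0.058, 0.998, 0.0, 0.0]
force: [0.7, -0.5, 1.1]
finger_gap: -0.001
gripper_force: 0.0
```

>>> step_arm --commands '[0,0,-0.01,0,0,0,0,0,-0.03,0,0,0,0,0,-0.06,0,0,0,0,0,-0.09,0,0,0,0.02,0,-0.11,0,0,0,0.04,0,-0.13,0,0,0,0.06,0,-0.14,0,0,0,0.08,0,-0.14,0,0,0,0.09,0,-0.14,0,0,0,0.09,0,-0.14,0,0,0]'

```text
t: 11.55
tcp_pos: [0.3928, 0.1122, 0.2097]
tool_rot: [-0.058, 0.998, 0.0, -0.0]
force: [0.5, 0.6, -0.3]
finger_gap: 0.003
gripper_force: 0.0
```

```bash
python3 go.py; python3 - <<'E'
from h import *
a=snap('wrist','w9'); snap('top','top3'); cv2.imwrite('pics/w9c.png',a['pixels'])
E
```

```text
t 11.55 [0.3928 0.1122 0.2097] F [ 0.5  0.6 -0.3] gap 0.002683714369089171 yang 96.61154064090024 z [-7.e-04  0.e+00 -1.e+00]
```

View pics/w9c.png

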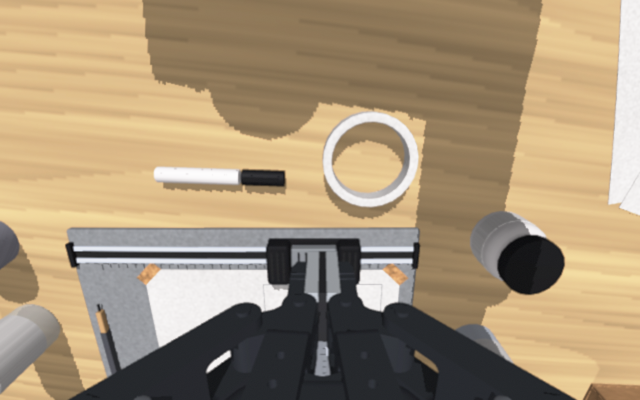

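The tool is clear, with the head clamped and the marker, tape and jar in place. One numeric check of the strip (view budget used up).

```bash
python3 - <<'E'
from h import *
snap('scene','scene3')
bx=np.array([-.1159,.9933]);by=np.array([-.9933,-.1159]);c=np.array([.6004,.1472])
xs=np.arange(-60,16,1.)*1e-3
for n in('top2','top3','scene2','scene3'):
    d=load(n);g=cv2.cvtColor(d['pixels'],cv2.COLOR_BGR2GRAY).astype(np.float32)
    K=np.array([[d['fx'],0,d['cx']],[0,d['fy'],d['cy']],[0,0,1.]])
    P=np.array([[*(c+x*bx+y*by),.015] for x in xs for y in np.linspace(-.07,0,60)])
    uv=cv2.projectPoints(P,cv2.Rodrigues(np.array(d['R']))[0],np.array(d['t']),K,np.array([d['k1'],0,0,0.]))[0].reshape(len(xs),-1,2).astype(np.float32)
    v=cv2.remap(g,uv[...,0],uv[...,1],cv2.INTER_CUBIC).mean(1).round().astype(int)
    print(n,'front -10..15',v[50:].tolist(),'rear -60..-30',v[:30].tolist())
E
```

```text
top2 front -10..15 [129, 129, 130, 130, 129, 127, 121, 111, 98, 85, 76, 75, 83, 96, 111, 121, 127, 131, 132, 133, 132, 131, 129, 128, 128, 129] rear -60..-30 [190, 190, 190, 191, 191, 191, 190, 190, 189, 187, 185, 183, 179, 173, 166, 159, 151, 144, 139, 135, 133, 131, 129, 126, 122, 118, 117, 118, 121, 124]
top3 front -10..15 [123, 124, 125, 127, 128, 127, 126, 121, 114, 105, 96, 90, 90, 97, 106, 115, 121, 124, 125, 126, 126, 125, 124, 124, 124, 125] rear -60..-30 [154, 153, 152, 152, 151, 151, 150, 150, 148, 147, 145, 144, 142, 141, 139, 137, 135, 133, 131, 129, 127, 126, 125, 124, 122, 119, 115, 112, 111, 113]
scene2 front -10..15 [115, 116, 117, 119, 120, 119, 114, 103, 86, 63, 43, 35, 44, 66, 90, 110, 123, 130, 132, 132, 131, 130, 127, 124, 121, 121] rear -60..-30 [208, 207, 207, 207, 208, 208, 209, 209, 208, 207, 206, 204, 200, 195, 186, 175, 160, 145, 132, 124, 120, 117, 115, 111, 105, 101, 101, 106, 112, 118]
scene3 front -10..15 [112, 114, 117, 121, 126, 128, 127, 122, 112, 97, 77, 60, 55, 65, 84, 104, 118, 125, 127, 128, 127, 127, 126, 124, 122, 121] rear -60..-30 [162, 161, 160, 159, 159, 159, 158, 157, 155, 153, 150, 148, 147, 147, 146, 144, 141, 137, 132, 127, 123, 120, 118, 116, 113, 108, 103, 100, 101, 106]
```

```bash
python3 -c "
from station import manip; print(manip.sign_off())"
```

```text
the job is handed in; nothing more can be done
None
```

The job is handed in at about 12 s of the 43 s: the ruler is clamped with its edge measured within about 1 mm of the line's middle, the pad has been released, and the arm is clear; the judge's result was not shown to me.

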